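Open the guide shutter with the key and hold the indenter stem centred in the guide

TASK

Take the blue key from its stand, set its blade in the slotted screw of the guide fixture and turn the screw counter-clockwise until the yellow shutter is swung fully clear of the guide hole, then hang the key back in the stand it came from. Then take the indenter stem from the other stand and lower it through the guide hole, without ever letting it touch the guide or the foam, until its red band is level with the rim of the brass bush. Finish while still holding it there, upright and centred in the hole; keep the fingers off the fixture and leave the other things on the bench alone.

Things in the scene. Friction and masses are not known exactly. Their poses are not given: they have to be found in the camera images.
- guide: Guide fixture, fixed to the bench: grey base 130 x 160 mm, four posts, aluminium guide plate 120 x 150 x 14 mm, its top 108 mm above the bench. Origin at the centre of the base's underside, z up; x and y along its short and long sides. In its frame the guide hole is at y = -38 mm and the screw at y = +20 mm, both at x = 0. Four 4 mm high post nuts stand on the plate's corners. Under the hole lies a red foam puck, 52 mm across, its top 33 mm above the bench.
- guide_mouth (a point): Centre of the guide hole at the rim of its brass bush, 110 mm above the bench; the hole is 26 mm wide and goes right through bush and plate (16 mm); the axes are those of the guide.
- shutter (a joint): Angle (rad) of the yellow shutter and the steel slotted screw head, which are one piece and turn together about the vertical axis through the screw: 0 is shut (over the hole), grows counter-clockwise seen from above to the stop at 1.25; starts between 0 and 0.2, stays where it is left (a light friction of 0.04 N m). From 0.9 on it counts as clear.
- screw_slot (a point): Centre of the slotted screw head's top, 126 mm above the bench, on the turning axis. The slot runs along this point's x axis (at shutter angle 0 that points from the screw to the guide hole, and it turns with the screw); it is 8 mm wide, 32 mm long, open at both ends and 9 mm deep. The head's two jaws are 7 mm thick each; its round flange is 38 mm across. The point stands 58 mm from the hole's axis; the shutter disc is 37 mm across and its top lies 5 mm above the plate.
- key: Blue slotted-screw key, about 0.12 kg, standing upright in its stand. Origin at the centre of the underside of its steel collar (42 mm across, 6 mm thick), z up. Above the collar a flat blue grip: 40 mm along x, 14 mm thick along y, from 6 to 46 mm above the origin. Below it a 14 mm round shank, 30 mm long, then a flat blade 20 mm wide along x and 4 mm thick along y, with a rounded edge, ending 46 mm below the origin.
- key_grip (a point): Middle of the key's blue grip, 30 mm above the key's origin: pinch here across y.
- key_tip (a point): Middle of the lower edge of the key's blade, 46 mm below the key's origin.
- stem: Indenter stem, about 0.12 kg, standing upright in the other stand. Origin at the centre of the underside of its steel collar (42 mm across, 6 mm thick), z up. Above the collar a round black grip 20 mm across, from 6 to 46 mm above the origin. Below it a steel rod 12 mm across and 70 mm long with a flat foot.
- stem_grip (a point): Middle of the stem's black grip, 30 mm above the stem's origin.
- stem_band (a point): Centre of the 6 mm high red band round the rod, 28 mm below the stem's origin.
- stem_foot (a point): Centre of the stem's flat foot, 70 mm below the stem's origin.
- key_stand: Stand the key hangs in, fixed to the bench: grey block 60 x 60 mm on a black foot 85 x 85 x 6 mm, top 80 mm above the bench, with an upright 28 mm hole through its middle, 74 mm deep. Origin at the centre of the underside, z up. The collar of what hangs in it rests on its top. The stem stand looks the same; which one is left and which right changes.
- key_stand_top (a point): Centre of the hole at the key stand's top.
- stem_stand: Stand the stem hangs in, the same as the key stand.
- the_calculator: Calculator 150 x 107 x 26 mm lying on the bench; a bystander. Origin under its centre.
- white_cup: White open cup 72 mm across, 51 mm high; a bystander. Origin under its centre.
- white_dish: White round dish 125 mm across, 21 mm high; a bystander. Origin under its centre.
- red_specimen: Red curved foam specimen 128 x 45 x 10 mm lying on the bench; a bystander. Origin under its centre.
There are look-alikes about, which are no part of the job. What is shaped like the key but pink is not meant.

How it is judged:
On the way, in this order (a step that is already met when the one before it is completed fails the run):
1. the shutter is swung clear of the guide hole (value of joint shutter above 0.9 rad), for 0.1 s.
2. the key hangs in its stand again, let go (distance between key and key_stand_top below 0.012 m and angle between key's own z axis and vertical below 0.1 rad and contact force between the fingers and key below 0.1 N), for 0.2 s.
At the end, for the whole second after the job is handed in: Shutter at 0.9 rad or more; key upright in its stand (within 12 mm); the fingers hold the stem still and upright (0.08 rad) in the hole, band within 5 mm of the bush rim in height and 4 mm of the axis, foot within 5 mm of it, touching neither guide nor foam, through the last second (value of joint shutter above 0.9 rad and distance between key and key_stand_top below 0.012 m and angle between key's own z axis and vertical below 0.1 rad and horizontal distance between stem_band and guide_mouth below 0.004 m and horizontal distance between stem_foot and guide_mouth below 0.005 m and z of stem_band in the frame of guide_mouth between -0.005 and 0.005 m and angle between stem's own z axis and vertical below 0.08 rad and linear speed of stem below 0.02 m/s and contact force between the fingers and stem above 1 N and contact force between stem and guide below 0.2 N); the arm keeps its last pose, push and grip.
It fails at once if the stem touches the guide, the shutter or the foam (contact force between stem and guide above 0.5 N).
It fails at once if the fingers touch the guide fixture or its shutter (contact force between the fingers and guide above 2 N).
It fails at once if a bystander is disturbed (distance of any of the_calculator, white_cup, white_dish, red_specimen from where it was at the start of the episode above 0.02 m).
It also fails if it takes over 72 s, if anything falls off the work surface, if the arm or the gripper's body presses on something with over 40 N, if the wrist force passes 120 N, or if a joint passes its speed limit or range.

ROBOT

A 6-joint arm with a two-finger parallel gripper is mounted at the origin on a cart in front of the work surface, level with it; the furniture and walls round the work are solid. World frame = base frame: x ahead of the robot, y to its left, z up, the work surface at z = 0. Lengths are in m, angles in rad, forces in N, time in s.
With the tool pointing down it reaches from about 0.4 to 0.925 m from the base axis. Payload 12.5 kg.
Tool frame: the origin (TCP) lies midway between the tips of the shut fingers; the grasp point (between the pads) lies env.grasp_offset behind it (env.grasp_offset is the distance from the TCP to the grasp point, in m); x points along the fingers, y is the direction in which the jaws open and shut, and the axes are right-handed (so a half turn about x gives the same grasp; the last joint's range is limited). The gripper opens to 95 mm and grips with 3 to 60 N. Pads are 20 mm wide; open, the fingers measure 119 mm over their backs; the gripper's body (75 mm by 180 mm) begins 59 mm behind the grasp point.
Start: joints at [-1.33, 0.491, 1.559, -0, 1.092, -0.106], TCP at [0.212, -0.588, 0.215] pointing down, gripper open.
Joint ranges: [-3.1, 3.1], [-0.84, 2.19], [0.05, 2.79], [-1.13, 4.28], [0.06, 2.93], [-2.69, 2.69]. Speed limits (rad/s): [2.22, 2.22, 2.79, 3.14, 3.14, 3.14].

INTERFACE

Orientations are given as a unit quaternion [x, y, z, w].
In Python, from workcell import env, viewer gives the robot as it stands. The module is installed in compiled form; this text tells all that it offers.
- The arm moves only by the tool carry_out, never from a script. Its argument "deltas" is a list of rows, each an object of numbers: "x", "y", "z": the shift along the tool's x, y, z in m; "ax", "ay", "az": the turn, a rotation vector about the tool's x, y, z in rad; "gripper": the finger opening in m, from 0 to 0.0951. A call has 1 to 20 rows; each row is the pose to reach, as a shift and turn from the pose commanded when the call began, along the tool's axes at that moment; what a row does not reach only later rows make up. A row lasts 1/10 s, in which the tool goes at most 50 mm and 8.59 degrees, less where a joint would pass 70% of its speed; a pose out of reach is approached as far as the arm can. A call with a gripper value outside its range is refused whole. The fingers move at their own pace and stop on an object; the grip force is fixed at half the most. Time passes only in rows, so rows that repeat a pose let the fingers close. It gives the time, the measured TCP pose, the force and the opening at its end, in the units of the state.
- env.read_state(): the state, without advancing time (a new reading comes with each control period).
- viewer.capture(name): name is "scene" or "top" or "wrist"; returns a dict with "color" (480x640x3 uint8, blue, green, red), "K" (3x3 intrinsics, pixels), "extrinsics" (4x4, takes a point from world to camera coordinates). Camera axes: x right, y down, z forward; pixel columns grow to the right and rows downward; lengths in m; the calibration is good to about 2 mm. A picture is of the moment at which its call begins. There is no depth.
- env.hand_in(): hands the job in, once; it reports no verdict.
The state is a dict: "time_s": time; "q": joint angles; "joint_velocities": joint speeds; "effort": joint torques, N m; "tool_pos": TCP position; "ee_rot": TCP orientation; "contact_force": force on the tool from outside, world axes, zero at the start; "wrist_torque": the same for the moment, N m; "grip_width": finger opening in m.
Only numpy, scipy, OpenCV 4.12 (cv2) and the standard library are available. Lean on these libraries where they do the work, as an engineer would, in place of code of your own. Each camera call takes 0.05 s, during which the arm holds its last target. There are 200 camera calls.

## Working session

There is one attempt and no reset: what is moved stays moved. The work goes in short steps, Python scripts to look and compute and a tool call to move; the robot and the scene stay as the last step left them, time stands still between calls to the robot, and variables do not carry over. Pictures are saved under pics/ and viewed, about 8 in all and at most 12, crops included, and the job is handed in when it is done.

Besides the shell and the picture viewer there is one more tool, called after "Request:" as a command line: name --argument value ..., lists and objects as JSON in quotes. carry_out: Moves the arm, as the interface text tells. Its arguments: {"type":"object","properties":{"deltas":{"type":"array"}},"required":["deltas"]}

```bash
mkdir -p pics
cat > h.py <<'E'
import numpy as np, cv2
from workcell import env, viewer
from scipy.spatial.transform import Rotation as R
def cap(n,save=None):
    c=viewer.capture(n)
    if save: cv2.imwrite('pics/'+save,c['color'])
    return c
def ray(c,u,v):
    E=c['extrinsics'];Rm=E[:3,:3];t=E[:3,3]
    return -Rm.T@t, Rm.T@np.linalg.inv(c['K'])@np.array([u,v,1.])
def onz(c,u,v,z):
    o,d=ray(c,u,v); return (o+d*(z-o[2])/d[2])[:3]
def proj(c,p):
    q=c['K']@(c['extrinsics']@np.append(p,1))[:3]; return q[:2]/q[2]
E
python3 - <<'E'
from h import *
import pickle
d={}
for n in('top','scene'):
    d[n]=cap(n,n+'0.png'); o,_=ray(d[n],0,0); print(n,o,d[n]['K'][0,0])
pickle.dump(d,open('d0.pkl','wb'))
print(env.read_state(),env.grasp_offset)
E
```

```text
top [ 0.45885102 -0.05168376  1.27144573] 440.45029669461746
scene [-0.04886523  1.20610288  0.88808306] 600.4146487381116
{'time_s': 0.1, 'q': array([-1.32957312e+00,  4.91484607e-01,  1.55942452e+00,  1.06474125e-05,
        1.09166692e+00, -1.05582598e-01]), 'joint_velocities': array([ 0.00033678, -0.00196235, -0.00058058,  0.00041286,  0.00066055,
        0.00026276]), 'effort': array([ 3.65959066e-03, -6.13626122e+01, -2.58605272e+01,  6.94406661e-02,
        4.70233639e-02, -4.18667844e-05]), 'tool_pos': array([ 0.21241498, -0.58755873,  0.21411689]), 'ee_rot': array([-0.69648253, -0.1223462 ,  0.69652299, -0.12165198]), 'contact_force': array([-0.33395925,  0.32091089,  0.7956612 ]), 'wrist_torque': array([-0.03645728, -0.02391715,  0.02569418]), 'grip_width': 0.09507453208555448} 0.0188
```

View pics/top0.png

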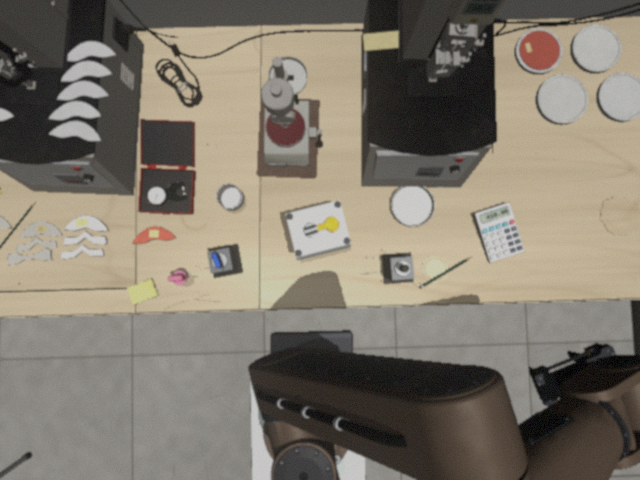

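View pics/scene0.png

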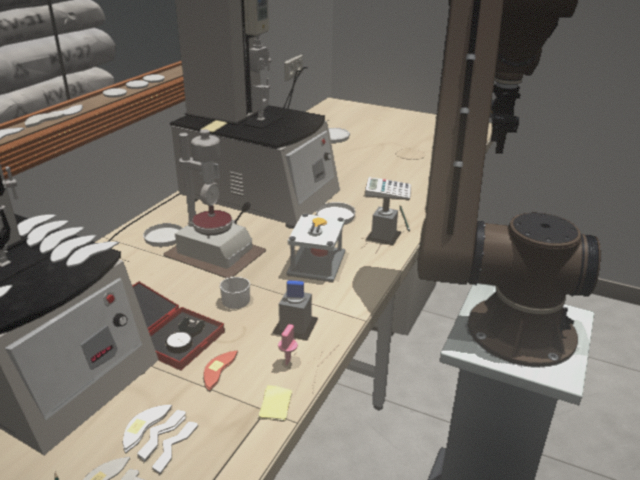

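Top view: the blue key is at about (220,262) in its stand, the guide at (318,230) with the yellow shutter at (328,226), and the stem at (402,267). The candidates for the key are the blue one at (220,262) and the pink one at (178,276). The blue one, standing in a stand, fits. I'll confirm it in an enlarged crop.

Run:
```python
from h import *
import pickle
d=pickle.load(open('d0.pkl','rb'));t=d['top'];im=t['color']
A=cv2.resize(im[235:295,155:255],None,fx=4,fy=4,interpolation=cv2.INTER_CUBIC)
B=cv2.resize(im[195:265,270:370],None,fx=4,fy=4,interpolation=cv2.INTER_CUBIC)
C=cv2.resize(im[240:295,370:470],None,fx=4,fy=4,interpolation=cv2.INTER_CUBIC)
D=cv2.resize(d['scene']['color'][205:365,265:365],None,fx=3.25,fy=3.25,interpolation=cv2.INTER_CUBIC)
L=np.zeros((600,800,3),np.uint8);L[:240,:400]=A;L[240:520,:400]=B;L[:220,400:]=C;L[225:225+375,400:725]=D[:375]
cv2.imwrite('pics/crop0.png',L)
h=cv2.cvtColor(im,cv2.COLOR_BGR2HSV)
def blob(lo,hi,x0,x1,y0,y1):
    m=cv2.inRange(h,lo,hi);k=np.zeros_like(m);k[y0:y1,x0:x1]=m[y0:y1,x0:x1]
    ys,xs=np.nonzero(k);return cv2.minAreaRect(np.c_[xs,ys].astype(np.float32)),len(xs),xs.mean(),ys.mean()
b=blob((100,120,50),(130,255,255),200,245,240,285);print('blue',b,onz(t,b[2],b[3],.126))
b=blob((20,120,120),(35,255,255),290,350,205,250);print('yel',b,onz(t,b[2],b[3],.113))
for n,p,z in(('stand?',(220,262),.08),('stem',(402,267),.126),('guide',(318,230),.108)):print(n,onz(t,*p,z))
```

```text
blue (((216.0775909423828, 259.6810607910156), (13.918484687805176, 4.595726013183594), 66.80140686035156), 66, np.float64(215.9848484848485), np.float64(259.54545454545456)) [0.48170998 0.21967556 0.126     ]
yel (((327.5, 223.5), (13.0, 19.0), 90.0), 173, np.float64(329.2543352601156), np.float64(224.33526011560693)) [ 0.56662389 -0.0769469   0.113     ]
stand? [0.47571564 0.21985071 0.08      ]
stem [ 0.44906248 -0.26249122  0.126     ]
guide [ 0.55283596 -0.04681973  0.108     ]
```

View pics/crop0.png

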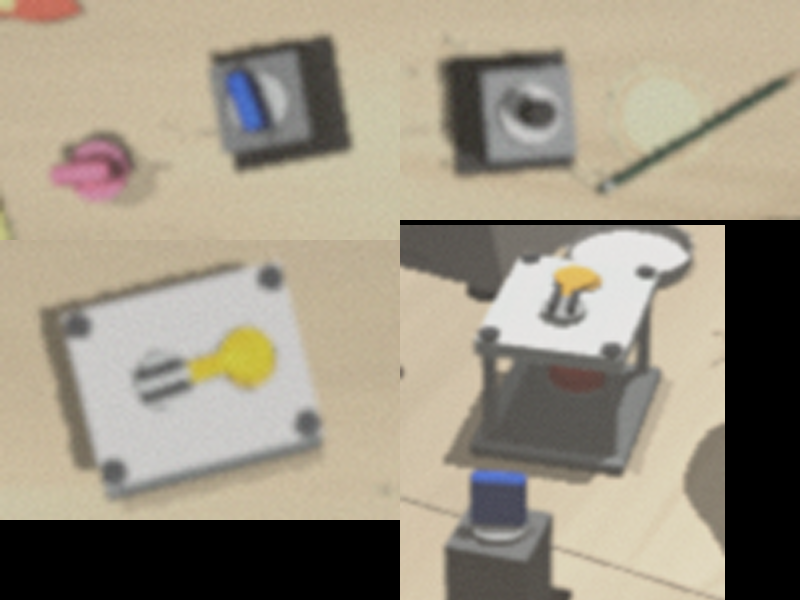

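The crop confirms it: the blue flat grip (crop 245,100) stands in the grey block, and the pink look-alike lies at (95,170). The guide shows the slotted head at (160,380) and the shutter at (245,357), nearly shut. Next I'll get the tool conventions and plan the move.

```bash
cat >> h.py <<'E'
def plan(pos,yaw,s=None):
    """delta (tool axes) to TCP pos, tool straight down, tool-y yaw (deg) modulo 360"""
    s=s or env.read_state(); R0=R.from_quat(s['ee_rot']).as_matrix()
    y=np.array([np.cos(np.radians(yaw)),np.sin(np.radians(yaw)),0]);x=np.array([0,0,-1.])
    T=np.c_[x,y,np.cross(x,y)]
    print('to',np.round(pos,4),yaw,'d',np.round(R0.T@(np.array(pos)-s['tool_pos']),4),'rv',np.round(R.from_matrix(R0.T@T).as_rotvec(),4))
def tyaw(s=None):
    s=s or env.read_state(); m=R.from_quat(s['ee_rot']).as_matrix(); return np.degrees(np.arctan2(m[1,1],m[0,1])), m
E
python3 - <<'E'
from h import *
s=env.read_state();y,m=tyaw(s);print(y,np.degrees(s['q'][[0,5]]));print(m.round(3))
c=cap('wrist');o,d=ray(c,320,240);print('cam in tool',m.T@(o-s['tool_pos']),'axis in tool',m.T@d,c['K'][0,0])
print('cam right in tool',m.T@c['extrinsics'][0,:3])
for yw in(90,-90,0):plan([.42,-.262,.30],yw)
E
```

```text
-70.12976936769043 [-76.17892829  -6.04943727]
[[-0.     0.34  -0.94 ]
 [ 0.001 -0.94  -0.34 ]
 [-1.    -0.001 -0.   ]]
cam in tool [-0.16950023 -0.00148067 -0.08220023] axis in tool [ 0.95389267 -0.00530339  0.300283  ] 371.3168051642862
cam right in tool [-1.23905810e-03  9.99999227e-01  1.07282570e-04]
to [ 0.42  -0.262  0.3  ] 90 d [-0.0856 -0.2358 -0.3059] rv [-2.7948e+00 -1.1000e-03  1.0000e-04]
to [ 0.42  -0.262  0.3  ] -90 d [-0.0856 -0.2358 -0.3059] rv [0.3468 0.     0.0008]
to [ 0.42  -0.262  0.3  ] 0 d [-0.0856 -0.2358 -0.3059] rv [-1.224e+00 -6.000e-04  6.000e-04]
```

Request:
carry_out --deltas '[{"x":-0.086,"y":0,"z":0,"ax":-0.05},{"x":-0.086,"y":0,"z":0,"ax":-0.05},{"x":-0.086,"y":-0.225,"z":-0.334,"ax":-0.05},{"x":-0.086,"y":-0.225,"z":-0.334,"ax":-0.05},{"x":-0.086,"y":-0.225,"z":-0.334,"ax":-0.05},{"x":-0.086,"y":-0.225,"z":-0.334,"ax":-0.05},{"x":-0.086,"y":-0.225,"z":-0.334,"ax":-0.05},{"x":-0.086,"y":-0.225,"z":-0.334,"ax":-0.05},{"x":-0.086,"y":-0.225,"z":-0.334,"ax":-0.05},{"x":-0.086,"y":-0.225,"z":-0.334,"ax":-0.05},{"x":-0.086,"y":-0.225,"z":-0.334,"ax":-0.05},{"x":-0.086,"y":-0.225,"z":-0.334,"ax":-0.05}]'

```text
schema error: expected keys x, y, z, ax, ay, az, gripper
```

Run:
```python
from h import *
import pickle
c=cap('wrist','w_stem.png');pickle.dump(c,open('w_stem.pkl','wb'))
s=env.read_state();print(s['tool_pos'],tyaw(s)[0],s['time_s'],s['joint_velocities'].round(3))
plan([.53,-.04,.30],-67.3,s);
```

```text
[ 0.21241258 -0.58766837  0.21429406] -70.12993869726427 0.2 [-0.    -0.003 -0.002  0.    -0.001 -0.   ]
to [ 0.53 -0.04  0.3 ] -67.3 d [-0.0854 -0.4072 -0.4848] rv [-0.0494 -0.0001  0.0006]
```

All keys are required in each row, so I'm sending it again.

Request:
carry_out --deltas '[{"x":-0.086,"y":0,"z":0,"ax":-0.05,"ay":0,"az":0,"gripper":0.095},{"x":-0.086,"y":0,"z":0,"ax":-0.05,"ay":0,"az":0,"gripper":0.095},{"x":-0.086,"y":-0.225,"z":-0.334,"ax":-0.05,"ay":0,"az":0,"gripper":0.095},{"x":-0.086,"y":-0.225,"z":-0.334,"ax":-0.05,"ay":0,"az":0,"gripper":0.095},{"x":-0.086,"y":-0.225,"z":-0.334,"ax":-0.05,"ay":0,"az":0,"gripper":0.095},{"x":-0.086,"y":-0.225,"z":-0.334,"ax":-0.05,"ay":0,"az":0,"gripper":0.095},{"x":-0.086,"y":-0.225,"z":-0.334,"ax":-0.05,"ay":0,"az":0,"gripper":0.095},{"x":-0.086,"y":-0.225,"z":-0.334,"ax":-0.05,"ay":0,"az":0,"gripper":0.095},{"x":-0.086,"y":-0.225,"z":-0.334,"ax":-0.05,"ay":0,"az":0,"gripper":0.095},{"x":-0.086,"y":-0.225,"z":-0.334,"ax":-0.05,"ay":0,"az":0,"gripper":0.095},{"x":-0.086,"y":-0.225,"z":-0.334,"ax":-0.05,"ay":0,"az":0,"gripper":0.095},{"x":-0.086,"y":-0.225,"z":-0.334,"ax":-0.05,"ay":0,"az":0,"gripper":0.095},{"x":-0.086,"y":-0.225,"z":-0.334,"ax":-0.05,"ay":0,"az":0,"gripper":0.095},{"x":-0.086,"y":-0.225,"z":-0.334,"ax":-0.05,"ay":0,"az":0,"gripper":0.095}]'

```text
time_s: 1.6
tool_pos: [0.4494, -0.2637, 0.3006]
ee_rot: [-0.693, -0.139, 0.693, -0.139]
contact_force: [-0.6, -0.6, 0.1]
grip_width: 0.0949
```

Run:
```python
from h import *
import pickle
c=cap('wrist','w_stem.png');pickle.dump(c,open('w_stem.pkl','wb'))
s=env.read_state();print(s['tool_pos'],tyaw(s)[0],s['time_s'],s['joint_velocities'].round(3))
plan([.53,-.04,.30],-67.3,s);
```

```text
[ 0.44943994 -0.26377578  0.30057489] -67.37438433642644 1.65 [ 0.002 -0.     0.001 -0.002  0.     0.005]
to [ 0.53 -0.04  0.3 ] -67.3 d [ 0.0005 -0.1756 -0.1604] rv [-0.0013  0.0002 -0.0001]
```

Request:
carry_out --deltas '[{"x":0,"y":-0.176,"z":-0.16,"ax":0,"ay":0,"az":0,"gripper":0.095},{"x":0,"y":-0.176,"z":-0.16,"ax":0,"ay":0,"az":0,"gripper":0.095},{"x":0,"y":-0.176,"z":-0.16,"ax":0,"ay":0,"az":0,"gripper":0.095},{"x":0,"y":-0.176,"z":-0.16,"ax":0,"ay":0,"az":0,"gripper":0.095},{"x":0,"y":-0.176,"z":-0.16,"ax":0,"ay":0,"az":0,"gripper":0.095},{"x":0,"y":-0.176,"z":-0.16,"ax":0,"ay":0,"az":0,"gripper":0.095},{"x":0,"y":-0.176,"z":-0.16,"ax":0,"ay":0,"az":0,"gripper":0.095},{"x":0,"y":-0.176,"z":-0.16,"ax":0,"ay":0,"az":0,"gripper":0.095}]'

```text
time_s: 2.45
tool_pos: [0.5294, -0.0398, 0.3006]
ee_rot: [-0.693, -0.139, 0.693, -0.139]
contact_force: [-0.8, 0.4, 0.7]
grip_width: 0.0951
```

Run:
```python
from h import *
import pickle
c=cap('wrist','w_guide.png');pickle.dump(c,open('w_guide.pkl','wb'))
s=env.read_state();print(s['tool_pos'],tyaw(s)[0],s['time_s'])
plan([.475,.22,.28],-67.3,s);
```

```text
[ 0.52936327 -0.03991249  0.30060464] -67.37702171229931 2.5
to [0.475 0.22  0.28 ] -67.3 d [ 0.0206 -0.2608 -0.0498] rv [-0.0013  0.0002 -0.0001]
```

Request:
carry_out --deltas '[{"x":0.02,"y":-0.261,"z":-0.05,"ax":0,"ay":0,"az":0,"gripper":0.095},{"x":0.02,"y":-0.261,"z":-0.05,"ax":0,"ay":0,"az":0,"gripper":0.095},{"x":0.02,"y":-0.261,"z":-0.05,"ax":0,"ay":0,"az":0,"gripper":0.095},{"x":0.02,"y":-0.261,"z":-0.05,"ax":0,"ay":0,"az":0,"gripper":0.095},{"x":0.02,"y":-0.261,"z":-0.05,"ax":0,"ay":0,"az":0,"gripper":0.095},{"x":0.02,"y":-0.261,"z":-0.05,"ax":0,"ay":0,"az":0,"gripper":0.095},{"x":0.02,"y":-0.261,"z":-0.05,"ax":0,"ay":0,"az":0,"gripper":0.095},{"x":0.02,"y":-0.261,"z":-0.05,"ax":0,"ay":0,"az":0,"gripper":0.095},{"x":0.02,"y":-0.261,"z":-0.05,"ax":0,"ay":0,"az":0,"gripper":0.095}]'

```text
time_s: 3.4
tool_pos: [0.4754, 0.2201, 0.2807]
ee_rot: [0.693, 0.139, -0.693, 0.139]
contact_force: [1.1, 0.2, 0.5]
grip_width: 0.0951
```

Run:
```python
from h import *
import pickle
c=cap('wrist','w_key.png');pickle.dump(c,open('w_key.pkl','wb'))
s=env.read_state();print(s['tool_pos'],tyaw(s)[0],s['time_s'])
L=np.zeros((600,800,3),np.uint8)
g=cv2.imread('pics/w_guide.png');k=c['color'];t=cv2.imread('pics/w_stem.png')
p=proj(c,[.475,.22,.1]).astype(int);gc=pickle.load(open('w_guide.pkl','rb'));q=proj(gc,[.553,-.047,.108]).astype(int)
tc=pickle.load(open('w_stem.pkl','rb'));r=proj(tc,[.449,-.262,.1]).astype(int);print(p,q,r)
def crop(im,p,w,h,f):
    x=np.clip(p[0]-w//2,0,640-w);y=np.clip(p[1]-h//2,0,480-h);print('org',x,y,f);return cv2.resize(im[y:y+h,x:x+w],None,fx=f,fy=f,interpolation=cv2.INTER_CUBIC)
L[:600,:450]=crop(g,q,225,300,2);L[:300,450:750]=crop(k,p,150,150,2);L[300:600,450:750]=crop(t,r,150,150,2)
cv2.imwrite('pics/m1.png',L)
```

```text
[0.475416   0.22010405 0.28074394] -67.3872902753425 3.45
[323 212] [339 190] [321 207]
org 227 40 2
org 248 137 2
org 246 132 2
```

View pics/m1.png

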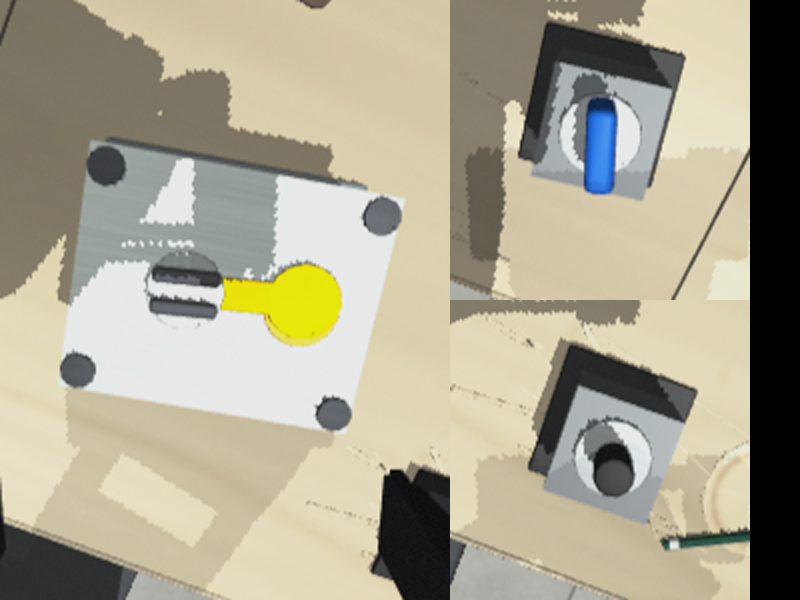

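The wrist views are sharp. Guide crop: nuts at about (106,165), (382,216), (78,370) and (333,413), screw head at (185,290), shutter disc at (305,302). The blue key's grip is at (600,145) and the stem's top at (613,475). Now I'll measure them with masks.

Run:
```python
from h import *
import pickle
g,k,t=[pickle.load(open(f'w_{n}.pkl','rb')) for n in('guide','key','stem')]
def cents(c,m,z,x0,y0,w,h,amin=60):
    r=np.zeros_like(m);r[y0:y0+h,x0:x0+w]=m[y0:y0+h,x0:x0+w]
    n,l,st,ce=cv2.connectedComponentsWithStats(r)
    for i in range(1,n):
        if st[i,4]>amin:
            pts=np.argwhere(l==i)[:,::-1].astype(np.float32);hull=cv2.minAreaRect(pts)
            W=[onz(c,*p,z)[:2] for p in cv2.boxPoints(hull)];W=np.array(W);e=W[1]-W[0],W[2]-W[1]
            e=max(e,key=np.linalg.norm);L=[np.linalg.norm(W[1]-W[0]),np.linalg.norm(W[2]-W[1])]
            print(st[i],'rectc',onz(c,*hull[0],z).round(4),'cen',onz(c,*ce[i],z).round(4),'L',np.round(L,4),'ang',round(np.degrees(np.arctan2(e[1],e[0]))%180,1))
hv=lambda c:cv2.cvtColor(c['color'],cv2.COLOR_BGR2HSV)
hg=hv(g);print('nuts z.112');cents(g,cv2.inRange(hg,(0,0,0),(180,90,105)),.112,255,105,180,155)
print('yel');cents(g,cv2.inRange(hg,(20,150,150),(35,255,255)),.113,300,150,120,80)
y=cv2.inRange(hg,(20,150,235),(35,255,255));cents(g,y,.113,300,150,120,80)
hk=hv(k);print('blue');
for v in(120,180,200,220):cents(k,cv2.inRange(hk,(100,120,v),(130,255,255)),.126,248,137,150,150)
print('blue v',np.percentile(hk[...,2][cv2.inRange(hk,(100,120,40),(130,255,255))>0],[5,25,50,75,95]))
print('collar/standtop z.086/.08');cents(k,cv2.inRange(hk,(0,0,110),(180,70,255)),.08,278,160,90,85)
ht=hv(t);print('stem black');
for v in(50,70,90):cents(t,cv2.inRange(ht,(0,0,0),(180,255,v)),.126,315,200,35,35)
p=t['color'][int(132+175/2),310:345];print(p.max(1))
p=t['color'][200:235,int(246+163/2)];print(p.max(1))
```

```text
nuts z.112
[280 108 117  24 382] rectc [ 0.6134 -0.019   0.112 ] cen [ 0.6132 -0.0178  0.112 ] L [0.0029 0.1082] ang 102.6
[270 113  20  20 303] rectc [0.5904 0.0296 0.112 ] cen [0.5905 0.0296 0.112 ] L [0.0174 0.0167] ang 112.6
[303 172  35  12 251] rectc [ 0.5581 -0.0242  0.112 ] cen [ 0.5585 -0.0245  0.112 ] L [0.0087 0.033 ] ang 108.6
[302 188  33  11 154] rectc [ 0.5432 -0.0282  0.112 ] cen [ 0.5437 -0.0273  0.112 ] L [0.008  0.0316] ang 106.9
[257 217  17  17 215] rectc [0.4941 0.0084 0.112 ] cen [0.4938 0.0084 0.112 ] L [0.0161 0.0161] ang 65.5
yel
[ 337  172   61   41 1551] rectc [ 0.5613 -0.0727  0.113 ] cen [ 0.5654 -0.0751  0.113 ] L [0.0569 0.0389] ang 123.1
blue
[315 192  16  42 589] rectc [0.4806 0.2233 0.126 ] cen [0.4808 0.2232 0.126 ] L [0.0379 0.0128] ang 19.6
[316 193  15  41 516] rectc [0.4804 0.2228 0.126 ] cen [0.4807 0.223  0.126 ] L [0.0368 0.0117] ang 20.0
[317 194  13  39 445] rectc [0.4804 0.2226 0.126 ] cen [0.4808 0.2228 0.126 ] L [0.0352 0.0104] ang 19.8
[318 195  12  36 343] rectc [0.4809 0.2227 0.126 ] cen [0.4812 0.223  0.126 ] L [0.0325 0.0088] ang 19.5
blue v [ 75.   183.75 220.   236.   236.  ]
collar/standtop z.086/.08
[ 278  160   90   85 5056] rectc [0.4807 0.2233 0.08  ] cen [0.474 0.219 0.08 ] L [0.0873 0.0867] ang 112.6
stem black
[318 204  19  19 159] rectc [ 0.4519 -0.2645  0.126 ] cen [ 0.4539 -0.2645  0.126 ] L [0.0185 0.0153] ang 128.4
[318 203  20  27 257] rectc [ 0.4489 -0.268   0.126 ] cen [ 0.4504 -0.2653  0.126 ] L [0.0179 0.0255] ang 23.3
[315 203  23  27 451] rectc [ 0.4486 -0.2676  0.126 ] cen [ 0.4487 -0.2675  0.126 ] L [0.0191 0.0258] ang 38.1
[183 212 213 212 213 214 211 117  31  55  69  67  70  73  73  75  77  78
  79  80  82  81  82  82  82  84  74  64 150 228 228 229 230 228 197]
[124 123 110  70  23  27  25  21  17  20  21  35  56  71  77  77  78  77
  79  78  79  78  79  77  76  75  72  72  70  60 124 157 159 159 158]
```

Run:
```python
from h import *
import pickle
g,k,t=[pickle.load(open(f'w_{n}.pkl','rb')) for n in('guide','key','stem')]
gr=cv2.cvtColor(g['color'],cv2.COLOR_BGR2GRAY)
N=[]
for cx,cy in((106,165),(382,216),(333,413),(78,370)):
    u,v=int(cx/2+227),int(cy/2+40);r=gr[v-15:v+16,u-15:u+16];m=(r<115).astype(np.uint8)
    n,l,st,ce=cv2.connectedComponentsWithStats(m);i=l[15,15];e=cv2.fitEllipse(np.argwhere(l==i)[:,::-1].astype(np.float32)) 
    p=onz(g,u-15+ce[i][0],v-15+ce[i][1],.112);N.append(p);print(p.round(4),st[i,4])
N=np.array(N);c=N.mean(0)[:2]
yv=(N[0]-N[1]+N[3]-N[2])[:2];yv/=np.linalg.norm(yv);xv=np.array([yv[1],-yv[0]])
e1=(N[0]-N[3]+N[1]-N[2])[:2];print('guide c',c,'yaw y',np.degrees(np.arctan2(yv[1],yv[0])),'check x',np.degrees(np.arctan2(e1[1],e1[0])),'sides',np.linalg.norm(N[0]-N[1]),np.linalg.norm(N[0]-N[3]))
print('screw',c+.02*yv,'hole',c-.038*yv)
h=cv2.cvtColor(g['color'],cv2.COLOR_BGR2HSV);y=cv2.inRange(h,(20,150,235),(35,255,255))
y=cv2.morphologyEx(y,cv2.MORPH_OPEN,cv2.getStructuringElement(cv2.MORPH_ELLIPSE,(25,25)))
yy,xx=np.nonzero(y);d=onz(g,xx.mean(),yy.mean(),.113);print('disc',d,len(xx),'px',xx.mean(),yy.mean())
v=d[:2]-(c+.02*yv);print('shutter ang',np.degrees(np.arctan2(v[1],v[0])),np.linalg.norm(v))
# jaws tops
print('slot mid z.126',onz(g,319,185.5,.126))
for p in((320,178),(318,193.5)):print(onz(g,*p,.126).round(4))
print('key stand ctr',onz(k,248+75.1,137+65,.08))
Q=[(552,60),(672,88),(645,200),(532,172)];print('kst',np.mean([onz(k,248+(a-450)/2,137+b/2,.08) for a,b in Q],0))
Q=[(578,385),(688,422),(647,522),(545,488)];print('sst',np.mean([onz(t,246+(a-450)/2,132+(b-300)/2,.08) for a,b in Q],0))
print('stem top',onz(t,246+163/2,132+177/2,.126),'collar',onz(t,246+163/2,132+157/2,.086))
print('key collar',onz(k,248+150/2,137+133/2,.086))
plan([.4808,.2232,.25],-70.2);plan([.4808,.2232,.094],-70.2)
```

```text
[0.5905 0.0296 0.112 ] 312
[ 0.6192 -0.098   0.112 ] 253
[ 0.5222 -0.1195  0.112 ] 219
[0.4938 0.0083 0.112 ] 222
guide c [ 0.55642716 -0.04490437] yaw y 102.61958617603035 check x 12.44105738728225 sides 0.13077919140491384 0.0990106896074327
screw [ 0.55205762 -0.02538752] hole [ 0.56472928 -0.08198637]
disc [nan nan nan] 0 px nan nan
shutter ang nan nan
slot mid z.126 [ 0.55270426 -0.02548855  0.126     ]
[ 0.5595 -0.0237  0.126 ]
[ 0.5454 -0.0275  0.126 ]
key stand ctr [0.48095926 0.22269445 0.08      ]
kst [0.48034835 0.22237352 0.08      ]
sst [ 0.44550794 -0.27107419  0.08      ]
stem top [ 0.44486549 -0.26974869  0.126     ] collar [ 0.44563117 -0.27005061  0.086     ]
key collar [0.48064751 0.22269419 0.086     ]
to [0.4808 0.2232 0.25  ] -70.2 d [ 0.0307 -0.0008 -0.0062] rv [ 0.0491 -0.0002 -0.0002]
to [0.4808 0.2232 0.094 ] -70.2 d [ 0.1867 -0.0008 -0.0061] rv [ 0.0491 -0.0002 -0.0002]<stdin>:16: RuntimeWarning: Mean of empty slice.
  ret = ret.dtype.type(ret / rcount)
```

Request:
carry_out --deltas '[{"x":0.03,"y":0,"z":-0.006,"ax":0.049,"ay":0,"az":0,"gripper":0.095},{"x":0.08,"y":0,"z":-0.006,"ax":0.049,"ay":0,"az":0,"gripper":0.08},{"x":0.11,"y":0,"z":-0.006,"ax":0.049,"ay":0,"az":0,"gripper":0.06},{"x":0.14,"y":0,"z":-0.006,"ax":0.049,"ay":0,"az":0,"gripper":0.06},{"x":0.165,"y":0,"z":-0.006,"ax":0.049,"ay":0,"az":0,"gripper":0.06},{"x":0.18,"y":0,"z":-0.006,"ax":0.049,"ay":0,"az":0,"gripper":0.06},{"x":0.188,"y":0,"z":-0.006,"ax":0.049,"ay":0,"az":0,"gripper":0.06},{"x":0.188,"y":0,"z":-0.006,"ax":0.049,"ay":0,"az":0,"gripper":0.06},{"x":0.188,"y":0,"z":-0.006,"ax":0.049,"ay":0,"az":0,"gripper":0.06},{"x":0.188,"y":0,"z":-0.006,"ax":0.049,"ay":0,"az":0,"gripper":0.005},{"x":0.188,"y":0,"z":-0.006,"ax":0.049,"ay":0,"az":0,"gripper":0.005},{"x":0.188,"y":0,"z":-0.006,"ax":0.049,"ay":0,"az":0,"gripper":0.005},{"x":0.188,"y":0,"z":-0.006,"ax":0.049,"ay":0,"az":0,"gripper":0.005},{"x":0.188,"y":0,"z":-0.006,"ax":0.049,"ay":0,"az":0,"gripper":0.005},{"x":0.188,"y":0,"z":-0.006,"ax":0.049,"ay":0,"az":0,"gripper":0.005},{"x":0.188,"y":0,"z":-0.006,"ax":0.049,"ay":0,"az":0,"gripper":0.005}]'

```text
time_s: 5.05
tool_pos: [0.4804, 0.2238, 0.0926]
ee_rot: [-0.696, -0.122, 0.696, -0.122]
contact_force: [1.1, -0.7, 1.2]
grip_width: 0.014
```

Run:
```python
from h import *
import pickle
g=pickle.load(open('w_guide.pkl','rb'))
d=onz(g,379.3,190.5,.113);v=d[:2]-[.5522,-.0254];print('disc',d,np.degrees(np.arctan2(v[1],v[0])),np.linalg.norm(v))
s=env.read_state();print(s['tool_pos'],tyaw(s)[0],s['grip_width'],s['contact_force'],s['time_s'])
plan([s['tool_pos'][0],s['tool_pos'][1],.25],-70.2,s)
```

```text
disc [ 0.5687222  -0.08197311  0.113     ] -73.71953643724987 0.058936401941468826
[0.48043976 0.22380988 0.09259196] -70.07064057290242 0.013974591358042238 [ 1.10396434 -0.67695255  1.24255498] 5.05
to [0.4804 0.2238 0.25  ] -70.2 d [-0.1574  0.      0.    ] rv [ 0.0023  0.0001 -0.0001]
```

Request:
carry_out --deltas '[{"x":-0.02,"y":0,"z":0,"ax":0,"ay":0,"az":0,"gripper":0.005},{"x":-0.06,"y":0,"z":0,"ax":0,"ay":0,"az":0,"gripper":0.005},{"x":-0.1,"y":0,"z":0,"ax":0,"ay":0,"az":0,"gripper":0.005},{"x":-0.14,"y":0,"z":0,"ax":0,"ay":0,"az":0,"gripper":0.005},{"x":-0.157,"y":0.03,"z":0.002,"ax":-0.15,"ay":0,"az":0,"gripper":0.005},{"x":-0.157,"y":0.06,"z":0.004,"ax":-0.29,"ay":0,"az":0,"gripper":0.005},{"x":-0.157,"y":0.09,"z":0.006,"ax":-0.43,"ay":0,"az":0,"gripper":0.005},{"x":-0.157,"y":0.12,"z":0.008,"ax":-0.57,"ay":0,"az":0,"gripper":0.005},{"x":-0.157,"y":0.15,"z":0.01,"ax":-0.71,"ay":0,"az":0,"gripper":0.005},{"x":-0.157,"y":0.18,"z":0.012,"ax":-0.85,"ay":0,"az":0,"gripper":0.005},{"x":-0.157,"y":0.21,"z":0.014,"ax":-0.99,"ay":0,"az":0,"gripper":0.005},{"x":-0.157,"y":0.235,"z":0.016,"ax":-1.13,"ay":0,"az":0,"gripper":0.005},{"x":-0.157,"y":0.259,"z":0.0174,"ax":-1.27,"ay":0,"az":0,"gripper":0.005},{"x":-0.157,"y":0.259,"z":0.0174,"ax":-1.41,"ay":0,"az":0,"gripper":0.005},{"x":-0.157,"y":0.259,"z":0.0174,"ax":-1.514,"ay":0,"az":0,"gripper":0.005},{"x":-0.157,"y":0.259,"z":0.0174,"ax":-1.514,"ay":0,"az":0,"gripper":0.005},{"x":-0.157,"y":0.259,"z":0.0174,"ax":-1.514,"ay":0,"az":0,"gripper":0.005},{"x":-0.157,"y":0.259,"z":0.0174,"ax":-1.514,"ay":0,"az":0,"gripper":0.005}]'

```text
time_s: 6.85
tool_pos: [0.5523, -0.0254, 0.2496]
ee_rot: [0.423, 0.567, -0.423, 0.567]
contact_force: [0.6, -0.1, -1.2]
grip_width: 0.0135
```

Run:
```python
from h import *
import pickle
c=cap('wrist');pickle.dump(c,open('w_ins.pkl','wb'))
s=env.read_state();print(s['tool_pos'],tyaw(s)[0],s['grip_width'],s['time_s'],s['q'][5])
p=proj(c,[.5523,-.0254,.126]);print('slot px',p,'grip px',proj(c,s['tool_pos']+[0,0,.03]),'tip',proj(c,s['tool_pos']-[0,0,.0586]))
cv2.imwrite('pics/ins.png',cv2.resize(c['color'][80:330,170:470],None,fx=2,fy=2,interpolation=cv2.INTER_CUBIC))
plan([.5523,-.0254,.190],16.7,s)
```

```text
[ 0.55229977 -0.02536119  0.24959547] 16.584523578673533 0.013925070383327676 6.9 -0.4547499097659325
slot px [323.40304217 230.42743064] grip px [324.27320378 330.15411719] tip [323.65237303 257.87304417]
to [ 0.5523 -0.0254  0.19  ] 16.7 d [ 0.0596 -0.      0.    ] rv [-0.002   0.      0.0001]
```

View pics/ins.png

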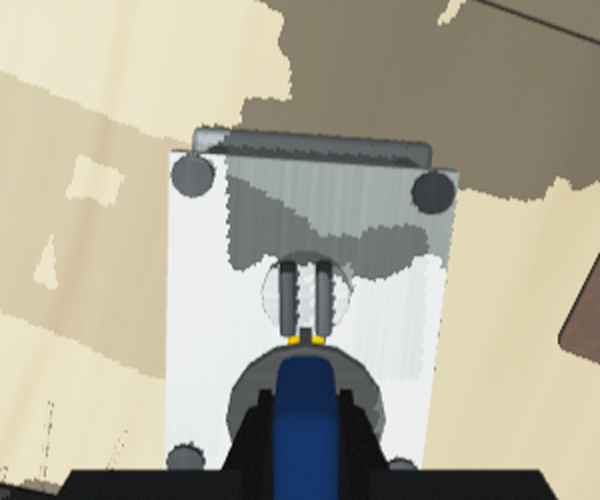

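The slot runs vertically in the crop (jaws at x≈288 and 324, centre 306), and the blade (306,333) and grip are centred on it and parallel. I'll lower it into the slot.

Request:
carry_out --deltas '[{"x":0.03,"y":0,"z":0,"ax":0,"ay":0,"az":0,"gripper":0.005},{"x":0.05,"y":0,"z":0,"ax":0,"ay":0,"az":0,"gripper":0.005},{"x":0.058,"y":0,"z":0,"ax":0,"ay":0,"az":0,"gripper":0.005},{"x":0.062,"y":0,"z":0,"ax":0,"ay":0,"az":0,"gripper":0.005},{"x":0.065,"y":0,"z":0,"ax":0,"ay":0,"az":0,"gripper":0.005},{"x":0.068,"y":0,"z":0,"ax":0,"ay":0,"az":0,"gripper":0.005},{"x":0.068,"y":0,"z":0,"ax":0,"ay":0,"az":0,"gripper":0.005}]'

```text
time_s: 7.6
tool_pos: [0.5524, -0.0256, 0.1819]
ee_rot: [0.422, 0.567, -0.422, 0.567]
contact_force: [0.8, 0.2, -1.0]
grip_width: 0.0142
```

Request:
carry_out --deltas '[{"x":0.004,"y":0,"z":0,"ax":0,"ay":0,"az":0,"gripper":0.005},{"x":0.004,"y":0,"z":0,"ax":-0.1,"ay":0,"az":0,"gripper":0.005},{"x":0.004,"y":0,"z":0,"ax":-0.2,"ay":0,"az":0,"gripper":0.005},{"x":0.004,"y":0,"z":0,"ax":-0.3,"ay":0,"az":0,"gripper":0.005},{"x":0.004,"y":0,"z":0,"ax":-0.4,"ay":0,"az":0,"gripper":0.005},{"x":0.004,"y":0,"z":0,"ax":-0.5,"ay":0,"az":0,"gripper":0.005},{"x":0.004,"y":0,"z":0,"ax":-0.6,"ay":0,"az":0,"gripper":0.005},{"x":0.004,"y":0,"z":0,"ax":-0.7,"ay":0,"az":0,"gripper":0.005},{"x":0.004,"y":0,"z":0,"ax":-0.8,"ay":0,"az":0,"gripper":0.005},{"x":0.004,"y":0,"z":0,"ax":-0.9,"ay":0,"az":0,"gripper":0.005},{"x":0.004,"y":0,"z":0,"ax":-1.0,"ay":0,"az":0,"gripper":0.005},{"x":0.004,"y":0,"z":0,"ax":-1.1,"ay":0,"az":0,"gripper":0.005},{"x":0.004,"y":0,"z":0,"ax":-1.2,"ay":0,"az":0,"gripper":0.005},{"x":0.004,"y":0,"z":0,"ax":-1.28,"ay":0,"az":0,"gripper":0.005},{"x":0.004,"y":0,"z":0,"ax":-1.28,"ay":0,"az":0,"gripper":0.005},{"x":0.004,"y":0,"z":0,"ax":-1.28,"ay":0,"az":0,"gripper":0.005},{"x":0.004,"y":0,"z":0,"ax":-1.18,"ay":0,"az":0,"gripper":0.005},{"x":0.004,"y":0,"z":0,"ax":-1.14,"ay":0,"az":0,"gripper":0.005},{"x":0.004,"y":0,"z":0,"ax":-1.14,"ay":0,"az":0,"gripper":0.005}]'

```text
time_s: 9.5
tool_pos: [0.5525, -0.0254, 0.1777]
ee_rot: [0.05, 0.705, -0.05, 0.705]
contact_force: [-0.5, -0.3, -1.4]
grip_width: 0.0139
```

Run:
```python
from h import *
c=cap('wrist','turn.png');s=env.read_state();print(s['tool_pos'],tyaw(s)[0],s['grip_width'],s['wrist_torque'],s['time_s'])
h=cv2.cvtColor(c['color'],cv2.COLOR_BGR2HSV);m=cv2.inRange(h,(20,150,120),(35,255,255));ys,xs=np.nonzero(m);print(len(xs),[xs.min(),xs.max(),ys.min(),ys.max()] if len(xs) else 0)
h=np.array([.5647,-.0820,.11]);print('hole px',proj(c,h))
```

```text
[ 0.55249061 -0.02542089  0.17767518] 81.94723382351343 0.013823874306314378 [ 0.02114971 -0.08736565 -0.03241597] 9.55
935 [np.int64(182), np.int64(269), np.int64(255), np.int64(382)]
hole px [243.01446652 280.64562802]
```

View pics/turn.png

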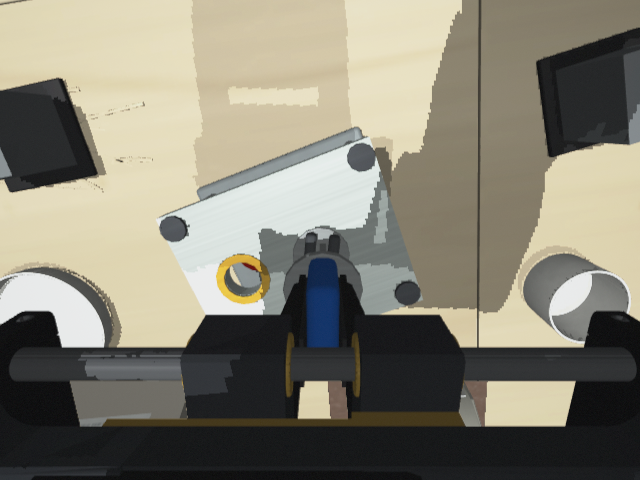

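The hole is open: the brass bush ring is at (243,279). The slot jaws are at (311,243) and (335,243). I'll lift out and measure the slot angle.

Request:
carry_out --deltas '[{"x":-0.005,"y":0,"z":0,"ax":0,"ay":0,"az":0,"gripper":0.005},{"x":-0.015,"y":0,"z":0,"ax":0,"ay":0,"az":0,"gripper":0.005},{"x":-0.04,"y":0,"z":0,"ax":0,"ay":0,"az":0,"gripper":0.005},{"x":-0.072,"y":0,"z":0,"ax":0,"ay":0,"az":0,"gripper":0.005},{"x":-0.072,"y":0,"z":0,"ax":0,"ay":0,"az":0,"gripper":0.005},{"x":-0.072,"y":0,"z":0,"ax":0,"ay":0,"az":0,"gripper":0.005}]'

```text
time_s: 10.15
tool_pos: [0.5524, -0.0255, 0.2505]
ee_rot: [0.049, 0.705, -0.049, 0.706]
contact_force: [-0.4, -0.1, -1.6]
grip_width: 0.0138
```

Run:
```python
from h import *
import pickle
c=cap('wrist','lift.png');pickle.dump(c,open('w_lift.pkl','wb'));s=env.read_state();print(s['tool_pos'],tyaw(s)[0],s['grip_width'],s['q'][5])
gr=cv2.cvtColor(c['color'],cv2.COLOR_BGR2GRAY);p=proj(c,[.5523,-.0254,.126]).astype(int);print(p)
r=np.zeros_like(gr);r[p[1]-25:p[1]+18,p[0]-25:p[0]+25]=(gr<110)[p[1]-25:p[1]+18,p[0]-25:p[0]+25]
n,l,st,ce=cv2.connectedComponentsWithStats(r)
for i in range(1,n):
    if st[i,4]>80:
        vx,vy,x,y=cv2.fitLine(np.argwhere(l==i)[:,::-1].astype(np.float32),cv2.DIST_L2,0,.01,.01).ravel()
        a=onz(c,x-10*vx,y-10*vy,.126);b=onz(c,x+10*vx,y+10*vy,.126);print(st[i],np.degrees(np.arctan2(*(b-a)[1::-1]))%180)
h=cv2.cvtColor(c['color'],cv2.COLOR_BGR2HSV);m=cv2.inRange(h,(10,150,120),(35,255,255))
n,l,st,ce=cv2.connectedComponentsWithStats(m)
for i in range(1,n):
    if st[i,4]>60: print('yel',st[i],onz(c,*ce[i],.11),onz(c,st[i,0]+st[i,2]/2,st[i,1]+st[i,3]/2,.11))
# return to the stand
plan([.4806,.2230,.25],-70.2,s)
```

```text
[ 0.55209575 -0.02547799  0.24962815] 81.9968362146529 0.013593267278018541 -1.596736119034917
[321 229]
[ 298  207   46   40 1006] 91.97815385083054
yel [239 226  42  39 641] [ 0.56273903 -0.08181959  0.11      ] [ 0.56356267 -0.08187269  0.11      ]
to [0.4806 0.223  0.25  ] -70.2 d [-0.0004  0.2361 -0.1054] rv [ 2.6563e+00  1.0000e-04 -1.0000e-04]
```

Run:
```python
from h import *
import pickle
c=pickle.load(open('w_lift.pkl','rb'))
cv2.imwrite('pics/lift2.png',cv2.resize(c['color'][170:290,220:420],None,fx=3,fy=3,interpolation=cv2.INTER_CUBIC))
```

```text
(no output)
```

View pics/lift2.png

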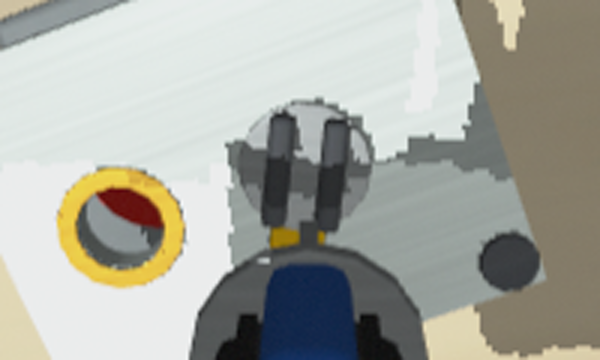

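The jaws lean about 5° from image vertical, so the shutter is at about 1.12 rad and well clear. Next I'll carry the key back to its stand.

Request:
carry_out --deltas '[{"x":0,"y":0.047,"z":-0.021,"ax":-0.12,"ay":0,"az":0,"gripper":0.005},{"x":0,"y":0.094,"z":-0.042,"ax":-0.24,"ay":0,"az":0,"gripper":0.005},{"x":0,"y":0.141,"z":-0.063,"ax":-0.36,"ay":0,"az":0,"gripper":0.005},{"x":0,"y":0.188,"z":-0.084,"ax":-0.485,"ay":0,"az":0,"gripper":0.005},{"x":0,"y":0.236,"z":-0.105,"ax":-0.485,"ay":0,"az":0,"gripper":0.005},{"x":0,"y":0.236,"z":-0.105,"ax":-0.485,"ay":0,"az":0,"gripper":0.005},{"x":0,"y":0.236,"z":-0.105,"ax":-0.485,"ay":0,"az":0,"gripper":0.005},{"x":0,"y":0.236,"z":-0.105,"ax":-0.485,"ay":0,"az":0,"gripper":0.005},{"x":0.03,"y":0.236,"z":-0.105,"ax":-0.485,"ay":0,"az":0,"gripper":0.005},{"x":0.055,"y":0.236,"z":-0.105,"ax":-0.485,"ay":0,"az":0,"gripper":0.005},{"x":0.055,"y":0.236,"z":-0.105,"ax":-0.485,"ay":0,"az":0,"gripper":0.005}]'

```text
time_s: 11.3
tool_pos: [0.4805, 0.2208, 0.1919]
ee_rot: [-0.121, 0.699, 0.12, 0.695]
contact_force: [0.1, -0.7, 0.3]
grip_width: 0.014
```

Run:
```python
from h import *
s=env.read_state();print(s['contact_force']);plan([.4806,.2228,.0930],109.8,s)
```

```text
[ 0.08677678 -0.70534005  0.25895414]
to [0.4806 0.2228 0.093 ] 109.8 d [0.0989 0.0019 0.0013] rv [-0.0027 -0.0055  0.    ]
```

Request:
carry_out --deltas '[{"x":0.03,"y":0,"z":0,"ax":0,"ay":0,"az":0,"gripper":0.005},{"x":0.06,"y":0,"z":0,"ax":0,"ay":0,"az":0,"gripper":0.005},{"x":0.08,"y":0,"z":0,"ax":0,"ay":0,"az":0,"gripper":0.005},{"x":0.09,"y":0,"z":0,"ax":0,"ay":0,"az":0,"gripper":0.005},{"x":0.09,"y":0,"z":0,"ax":0,"ay":0,"az":0,"gripper":0.005},{"x":0.09,"y":0,"z":0,"ax":0,"ay":0,"az":0,"gripper":0.005}]'

```text
time_s: 11.9
tool_pos: [0.482, 0.2226, 0.1057]
ee_rot: [-0.121, 0.696, 0.121, 0.697]
contact_force: [-0.1, -0.2, -1.1]
grip_width: 0.0136
```

Run:
```python
from h import *
s=env.read_state();print(s['contact_force'],s['tool_pos'],s['joint_velocities'].round(3));plan([.4806,.2228,.0930],109.8,s)
```

```text
[-0.06896053 -0.16291486 -1.06604004] [0.48199985 0.22256334 0.10565729] [ 0.006 -0.011 -0.002  0.001 -0.003 -0.   ]
to [0.4806 0.2228 0.093 ] 109.8 d [ 0.0127  0.0007 -0.0013] rv [-0.0009  0.0012  0.0002]
```

Request:
carry_out --deltas '[{"x":0.006,"y":0.0005,"z":-0.001,"ax":0,"ay":0,"az":0,"gripper":0.005},{"x":0.0125,"y":0.0005,"z":-0.001,"ax":0,"ay":0,"az":0,"gripper":0.005},{"x":0.0125,"y":0.0005,"z":-0.001,"ax":0,"ay":0,"az":0,"gripper":0.005},{"x":0.0125,"y":0.0005,"z":-0.001,"ax":0,"ay":0,"az":0,"gripper":0.005},{"x":0.0125,"y":0.0005,"z":-0.001,"ax":0,"ay":0,"az":0,"gripper":0.06},{"x":0.0125,"y":0.0005,"z":-0.001,"ax":0,"ay":0,"az":0,"gripper":0.06},{"x":0.0125,"y":0.0005,"z":-0.001,"ax":0,"ay":0,"az":0,"gripper":0.06},{"x":0.0125,"y":0.0005,"z":-0.001,"ax":0,"ay":0,"az":0,"gripper":0.06},{"x":0.0125,"y":0.0005,"z":-0.001,"ax":0,"ay":0,"az":0,"gripper":0.06},{"x":0.0125,"y":0.0005,"z":-0.001,"ax":0,"ay":0,"az":0,"gripper":0.06},{"x":0,"y":0.0005,"z":-0.001,"ax":0,"ay":0,"az":0,"gripper":0.06},{"x":-0.04,"y":0.0005,"z":-0.001,"ax":0,"ay":0,"az":0,"gripper":0.06},{"x":-0.09,"y":0.0005,"z":-0.001,"ax":0,"ay":0,"az":0,"gripper":0.06},{"x":-0.14,"y":0.0005,"z":-0.001,"ax":0,"ay":0,"az":0,"gripper":0.06},{"x":-0.174,"y":0.0005,"z":-0.001,"ax":0,"ay":0,"az":0,"gripper":0.06},{"x":-0.174,"y":0.0005,"z":-0.001,"ax":0,"ay":0,"az":0,"gripper":0.06},{"x":-0.174,"y":0.0005,"z":-0.001,"ax":0,"ay":0,"az":0,"gripper":0.06}]'

```text
time_s: 13.6
tool_pos: [0.4799, 0.2228, 0.2794]
ee_rot: [-0.121, 0.696, 0.122, 0.697]
contact_force: [-0.5, 0.0, 0.0]
grip_width: 0.06
```

Run:
```python
from h import *
c=cap('wrist','w_key2.png');s=env.read_state();print(s['tool_pos'],tyaw(s)[0],s['grip_width'],s['time_s'],s['q'][5])
h=cv2.cvtColor(c['color'],cv2.COLOR_BGR2HSV);m=cv2.inRange(h,(100,120,120),(130,255,255));ys,xs=np.nonzero(m)
r=cv2.minAreaRect(np.c_[xs,ys].astype(np.float32));print(len(xs),r,onz(c,*r[0],.126),'stand',[.4805,.2226])
# stem bearing and yaw choices
plan([.56,-.05,.28],20,s)
```

```text
[0.47960564 0.2227369  0.27830501] 109.77981420143846 0.060038389563892514 13.65 -1.606103865015752
606 ((322.0, 219.5), (41.0, 14.0), 90.0) [0.47864052 0.22312889 0.126     ] stand [0.4805, 0.2226]
to [ 0.56 -0.05  0.28] 20 d [-0.0017 -0.2839 -0.0166] rv [ 1.567e+00 -5.000e-04  6.000e-04]
```

The key hangs back in its stand, centred within about 2 mm. Now the stem.

Request:
carry_out --deltas '[{"x":0,"y":-0.041,"z":-0.018,"ax":0.14,"ay":0,"az":0,"gripper":0.07},{"x":0,"y":-0.082,"z":-0.036,"ax":0.28,"ay":0,"az":0,"gripper":0.07},{"x":0,"y":-0.123,"z":-0.054,"ax":0.42,"ay":0,"az":0,"gripper":0.07},{"x":0,"y":-0.164,"z":-0.072,"ax":0.56,"ay":0,"az":0,"gripper":0.07},{"x":0,"y":-0.205,"z":-0.09,"ax":0.7,"ay":0,"az":0,"gripper":0.07},{"x":0,"y":-0.246,"z":-0.108,"ax":0.84,"ay":0,"az":0,"gripper":0.07},{"x":0,"y":-0.287,"z":-0.126,"ax":0.98,"ay":0,"az":0,"gripper":0.07},{"x":0,"y":-0.328,"z":-0.144,"ax":1.12,"ay":0,"az":0,"gripper":0.07},{"x":0,"y":-0.369,"z":-0.162,"ax":1.26,"ay":0,"az":0,"gripper":0.07},{"x":0,"y":-0.41,"z":-0.181,"ax":1.4,"ay":0,"az":0,"gripper":0.07},{"x":0,"y":-0.452,"z":-0.199,"ax":1.54,"ay":0,"az":0,"gripper":0.07},{"x":0,"y":-0.452,"z":-0.199,"ax":1.567,"ay":0,"az":0,"gripper":0.07},{"x":0,"y":-0.452,"z":-0.199,"ax":1.567,"ay":0,"az":0,"gripper":0.07},{"x":0,"y":-0.452,"z":-0.199,"ax":1.567,"ay":0,"az":0,"gripper":0.07},{"x":0,"y":-0.452,"z":-0.199,"ax":1.567,"ay":0,"az":0,"gripper":0.07},{"x":0,"y":-0.452,"z":-0.199,"ax":1.567,"ay":0,"az":0,"gripper":0.07}]'

```text
time_s: 15.25
tool_pos: [0.446, -0.2688, 0.2787]
ee_rot: [0.405, 0.58, -0.405, 0.58]
contact_force: [0.2, -0.7, 0.4]
grip_width: 0.0698
```

Run:
```python
from h import *
c=cap('wrist','w_stem2.png');s=env.read_state();print(s['tool_pos'],tyaw(s)[0],s['grip_width'],s['time_s'],s['q'][5])
for P in([.4453,-.2702,.126],[.4453,-.2702,.086]):print(proj(c,P))
p=proj(c,[.4453,-.2702,.126]).astype(int);gr=cv2.cvtColor(c['color'],cv2.COLOR_BGR2GRAY)
r=gr[p[1]-40:p[1]+40,p[0]-40:p[0]+40];ci=cv2.HoughCircles(cv2.resize(r,None,fx=3,fy=3,interpolation=cv2.INTER_CUBIC),cv2.HOUGH_GRADIENT,1.2,20,param1=120,param2=25,minRadius=20,maxRadius=80)
if ci is not None:
    for a,b,R_ in ci[0][:5]:
        u,v=a/3+p[0]-40,b/3+p[1]-40;print('circ',u,v,R_/3,onz(c,u,v,.126),onz(c,u,v,.086))
cv2.imwrite('pics/st2.png',cv2.resize(r,None,fx=5,fy=5,interpolation=cv2.INTER_CUBIC))
plan([.4453,-.2702,.093],20,s)
```

```text
[ 0.44604041 -0.26894246  0.27875212] 20.102050991441562 0.07014255333016046 15.3 -1.0202585101010855
[321.91040604 222.62498973]
[321.96930444 212.36275681]
circ 321.60000228881836 211.4000015258789 19.906668 [ 0.44149779 -0.26060804  0.126     ] [ 0.44461468 -0.26940071  0.086     ]
circ 318.79999923706055 217.79999923706055 14.746667 [ 0.44115954 -0.26697027  0.126     ] [ 0.44423444 -0.27655284  0.086     ]
circ 332.4000053405762 217.79999923706055 21.546667 [ 0.45256943 -0.26279121  0.126     ] [ 0.45706092 -0.27185493  0.086     ]
circ 325.60000228881836 217.00000381469727 14.866666 [ 0.44660983 -0.26419067  0.126     ] [ 0.4503614  -0.27342815  0.086     ]
circ 323.60000228881836 223.79999923706055 12.946667 [ 0.44709911 -0.27070254  0.126     ] [ 0.45091144 -0.2807485   0.086     ]
to [ 0.4453 -0.2702  0.093 ] 20 d [ 0.1858 -0.0011  0.0009] rv [ 0.0018  0.0002 -0.0001]
```

View pics/st2.png

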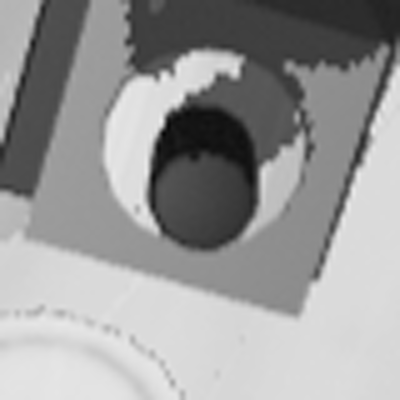

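The stem's top circle is at crop (204,199), within 1 px of the prediction. I'll go down and grip it.

Request:
carry_out --deltas '[{"x":0.04,"y":-0.001,"z":0,"ax":0,"ay":0,"az":0,"gripper":0.06},{"x":0.08,"y":-0.001,"z":0,"ax":0,"ay":0,"az":0,"gripper":0.06},{"x":0.12,"y":-0.001,"z":0,"ax":0,"ay":0,"az":0,"gripper":0.06},{"x":0.15,"y":-0.001,"z":0,"ax":0,"ay":0,"az":0,"gripper":0.06},{"x":0.17,"y":-0.001,"z":0,"ax":0,"ay":0,"az":0,"gripper":0.06},{"x":0.18,"y":-0.001,"z":0,"ax":0,"ay":0,"az":0,"gripper":0.06},{"x":0.186,"y":-0.001,"z":0,"ax":0,"ay":0,"az":0,"gripper":0.06},{"x":0.186,"y":-0.001,"z":0,"ax":0,"ay":0,"az":0,"gripper":0.06},{"x":0.186,"y":-0.001,"z":0,"ax":0,"ay":0,"az":0,"gripper":0.06},{"x":0.186,"y":-0.001,"z":0,"ax":0,"ay":0,"az":0,"gripper":0.01},{"x":0.186,"y":-0.001,"z":0,"ax":0,"ay":0,"az":0,"gripper":0.01},{"x":0.186,"y":-0.001,"z":0,"ax":0,"ay":0,"az":0,"gripper":0.01},{"x":0.186,"y":-0.001,"z":0,"ax":0,"ay":0,"az":0,"gripper":0.01},{"x":0.186,"y":-0.001,"z":0,"ax":0,"ay":0,"az":0,"gripper":0.01},{"x":0.186,"y":-0.001,"z":0,"ax":0,"ay":0,"az":0,"gripper":0.01}]'

```text
time_s: 16.8
tool_pos: [0.4449, -0.2701, 0.0927]
ee_rot: [0.406, 0.579, -0.406, 0.579]
contact_force: [-0.2, -0.2, 0.2]
grip_width: 0.0192
```

Run:
```python
from h import *
s=env.read_state();print(s['tool_pos'],tyaw(s)[0],s['grip_width'],s['contact_force'],s['time_s'])
plan([.5643,-.0820,.26],20,s)
```

```text
[ 0.44492716 -0.27013938  0.0926625 ] 19.994240340948338 0.019216506663764774 [-0.19193512 -0.18965755  0.1808516 ] 16.8
to [ 0.5643 -0.082   0.26  ] 20 d [-0.1673  0.1765 -0.136 ] rv [-0.0001  0.0001 -0.    ]
```

Request:
carry_out --deltas '[{"x":-0.02,"y":0,"z":0,"ax":0,"ay":0,"az":0,"gripper":0.01},{"x":-0.06,"y":0,"z":0,"ax":0,"ay":0,"az":0,"gripper":0.01},{"x":-0.1,"y":0,"z":0,"ax":0,"ay":0,"az":0,"gripper":0.01},{"x":-0.14,"y":0,"z":0,"ax":0,"ay":0,"az":0,"gripper":0.01},{"x":-0.167,"y":0,"z":0,"ax":0,"ay":0,"az":0,"gripper":0.01},{"x":-0.167,"y":0.035,"z":-0.027,"ax":0,"ay":0,"az":0,"gripper":0.01},{"x":-0.167,"y":0.07,"z":-0.054,"ax":0,"ay":0,"az":0,"gripper":0.01},{"x":-0.167,"y":0.105,"z":-0.081,"ax":0,"ay":0,"az":0,"gripper":0.01},{"x":-0.167,"y":0.14,"z":-0.108,"ax":0,"ay":0,"az":0,"gripper":0.01},{"x":-0.167,"y":0.165,"z":-0.127,"ax":0,"ay":0,"az":0,"gripper":0.01},{"x":-0.167,"y":0.1765,"z":-0.136,"ax":0,"ay":0,"az":0,"gripper":0.01},{"x":-0.167,"y":0.1765,"z":-0.136,"ax":0,"ay":0,"az":0,"gripper":0.01},{"x":-0.167,"y":0.1765,"z":-0.136,"ax":0,"ay":0,"az":0,"gripper":0.01},{"x":-0.167,"y":0.1765,"z":-0.136,"ax":0,"ay":0,"az":0,"gripper":0.01},{"x":-0.167,"y":0.1765,"z":-0.136,"ax":0,"ay":0,"az":0,"gripper":0.01}]'

```text
time_s: 18.3
tool_pos: [0.5638, -0.083, 0.2597]
ee_rot: [0.406, 0.579, -0.406, 0.579]
contact_force: [-0.2, 0.8, -0.5]
grip_width: 0.0194
```

Run:
```python
from h import *
import pickle
c=cap('wrist','w_h.png');s=env.read_state();d=cap('scene');t=cap('top');pickle.dump((c,d,t),open('h.pkl','wb'));print(s['tool_pos'],tyaw(s)[0],s['grip_width'],s['time_s'])
hole=[.5643,-.082,.11];T=s['tool_pos']
print('hole px',proj(c,hole),'foot',proj(c,T-[0,0,.0827]),'band',proj(c,T-[0,0,.0407]))
ps=proj(d,T-[0,0,.05]);print('scene: foot',proj(d,T-[0,0,.0827]),'hole',proj(d,hole),'grip',proj(d,T+[0,0,.019]))
L=np.zeros((600,800,3),np.uint8);q=proj(c,hole).astype(int);x,y=q-[65,80];L[:,:400]=cv2.resize(c['color'][y:y+200,x:x+133],(400,600),interpolation=cv2.INTER_CUBIC);print('org',x,y,3)
x2,y2=(ps-[50,60]).astype(int);L[:600,400:]=cv2.resize(d['color'][y2:y2+150,x2:x2+100],(400,600),interpolation=cv2.INTER_CUBIC);print('org2',x2,y2,4)
cv2.imwrite('pics/h.png',L)
```

```text
[ 0.56390078 -0.08286239  0.25973709] 19.92124428634547 0.019469520783474643 18.35
hole px [324.13645713 221.43967883] foot [323.59358463 246.10648521] band [323.78705228 268.02589504]
scene: foot [320.45423322 199.27559366] hole [319.84842312 221.59197112] grip [320.98892432 163.72534857]
org 259 141 3
org2 270 128 4
```

View pics/h.png

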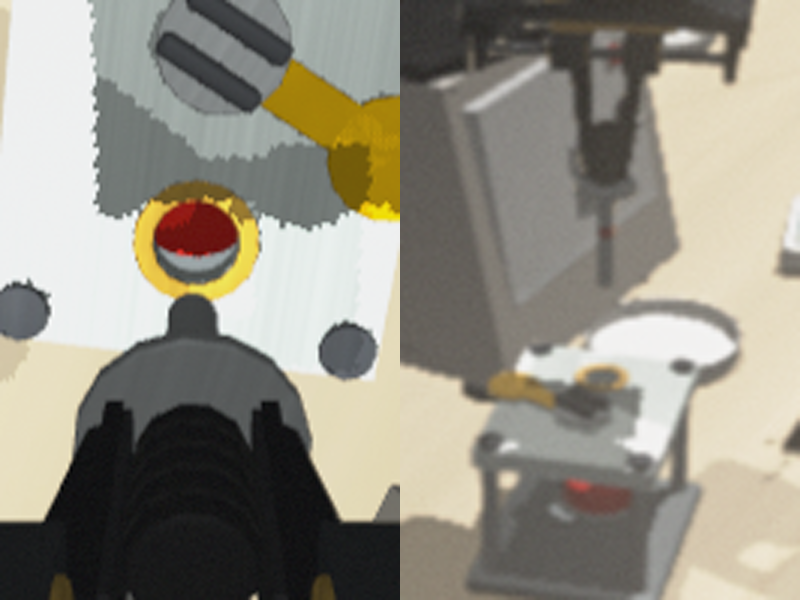

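Left: the bush is centred at about (197,240), under 1 px from the prediction. The foot's edge at (193,294) also matches, and the shutter at (370,155) is clear. Right: the rod looks vertical, band at (605,232) and foot at (606,283). I'll lower to just above the rim and compare again.

Request:
carry_out --deltas '[{"x":0.02,"y":0.0005,"z":-0.0007,"ax":0,"ay":0,"az":0,"gripper":0.01},{"x":0.04,"y":0.0005,"z":-0.0007,"ax":0,"ay":0,"az":0,"gripper":0.01},{"x":0.055,"y":0.0005,"z":-0.0007,"ax":0,"ay":0,"az":0,"gripper":0.01},{"x":0.06,"y":0.0005,"z":-0.0007,"ax":0,"ay":0,"az":0,"gripper":0.01},{"x":0.06,"y":0.0005,"z":-0.0007,"ax":0,"ay":0,"az":0,"gripper":0.01},{"x":0.06,"y":0.0005,"z":-0.0007,"ax":0,"ay":0,"az":0,"gripper":0.01},{"x":0.06,"y":0.0005,"z":-0.0007,"ax":0,"ay":0,"az":0,"gripper":0.01}]'

```text
time_s: 19.15
tool_pos: [0.5648, -0.0813, 0.2005]
ee_rot: [0.406, 0.579, -0.405, 0.58]
contact_force: [0.2, -0.5, -1.8]
grip_width: 0.0196
```

Run:
```python
from h import *
import pickle
c=cap('wrist','w_h2.png');s=env.read_state();d=cap('scene');c0,d0,_=pickle.load(open('h.pkl','rb'));print(s['tool_pos'],tyaw(s)[0],s['time_s'])
T=s['tool_pos'];hole=[.5643,-.082,.11];print('wrist foot',proj(c,T-[0,0,.0827]),'hole',proj(c,hole),'scene foot',proj(d,T-[0,0,.0827]),'band',proj(d,T-[0,0,.0407]),'hole',proj(d,hole))
# bush in clear scene frame: brass mask ; wrist
for n,im in(('s',d0),('w',c)):
    h=cv2.cvtColor(im['color'],cv2.COLOR_BGR2HSV);m=cv2.inRange(h,(10,90,90),(35,255,255));p=proj(im,hole).astype(int);k=np.zeros_like(m);r=14 if n=='s' else 45
    k[p[1]-r//2-2:p[1]+r//2+10,p[0]-r:p[0]+r]=m[p[1]-r//2-2:p[1]+r//2+10,p[0]-r:p[0]+r];ys,xs=np.nonzero(k);print(n,xs.min(),xs.max(),ys.min(),ys.max(),(xs.min()+xs.max())/2,(ys.min()+ys.max())/2)
L=np.zeros((600,800,3),np.uint8);q=proj(c,hole).astype(int);x,y=q-[50,75];L[:,:400]=cv2.resize(c['color'][y:y+150,x:x+100],(400,600),interpolation=cv2.INTER_CUBIC);print('org',x,y,4)
x2,y2=(proj(d,hole)-[33,60]).astype(int);L[:600,400:]=cv2.resize(d['color'][y2:y2+100,x2:x2+67],(400,600),interpolation=cv2.INTER_CUBIC);print('org2',x2,y2,6)
cv2.imwrite('pics/h2.png',L)
```

```text
[ 0.56475106 -0.08121439  0.20038932] 19.995963216107388 19.2
wrist foot [323.2400688  246.04554347] hole [322.26720571 243.48124963] scene foot [319.60801093 219.17696589] band [319.8095692  205.29684264] hole [319.84842312 221.59197112]
s 305 326 220 229 315.5 224.5
w 297 347 219 256 322.0 237.5
org 272 168 4
org2 286 161 6
```

View pics/h2.png

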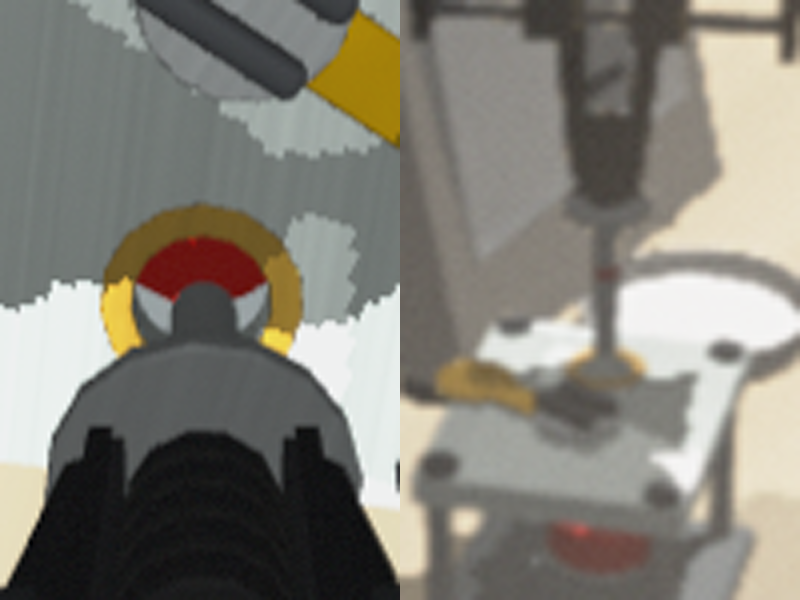

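Both views agree: the rod (204) against the bush centre (202) is offset by under 1 mm, and it is upright with the shutter clear. I'll lower until the band reaches the rim.

Request:
carry_out --deltas '[{"x":0,"y":-0.0005,"z":0.0005,"ax":0,"ay":0,"az":0,"gripper":0.01},{"x":0.005,"y":-0.0005,"z":0.0005,"ax":0,"ay":0,"az":0,"gripper":0.01},{"x":0.01,"y":-0.0005,"z":0.0005,"ax":0,"ay":0,"az":0,"gripper":0.01},{"x":0.015,"y":-0.0005,"z":0.0005,"ax":0,"ay":0,"az":0,"gripper":0.01},{"x":0.02,"y":-0.0005,"z":0.0005,"ax":0,"ay":0,"az":0,"gripper":0.01},{"x":0.025,"y":-0.0005,"z":0.0005,"ax":0,"ay":0,"az":0,"gripper":0.01},{"x":0.03,"y":-0.0005,"z":0.0005,"ax":0,"ay":0,"az":0,"gripper":0.01},{"x":0.035,"y":-0.0005,"z":0.0005,"ax":0,"ay":0,"az":0,"gripper":0.01},{"x":0.04,"y":-0.0005,"z":0.0005,"ax":0,"ay":0,"az":0,"gripper":0.01},{"x":0.045,"y":-0.0005,"z":0.0005,"ax":0,"ay":0,"az":0,"gripper":0.01},{"x":0.0497,"y":-0.0005,"z":0.0005,"ax":0,"ay":0,"az":0,"gripper":0.01},{"x":0.0497,"y":-0.0005,"z":0.0005,"ax":0,"ay":0,"az":0,"gripper":0.01},{"x":0.0497,"y":-0.0005,"z":0.0005,"ax":0,"ay":0,"az":0,"gripper":0.01},{"x":0.0497,"y":-0.0005,"z":0.0005,"ax":0,"ay":0,"az":0,"gripper":0.01},{"x":0.0497,"y":-0.0005,"z":0.0005,"ax":0,"ay":0,"az":0,"gripper":0.01}]'

```text
time_s: 20.75
tool_pos: [0.5643, -0.0818, 0.1502]
ee_rot: [0.406, 0.579, -0.406, 0.579]
contact_force: [-0.3, -0.1, -0.4]
grip_width: 0.0197
```

Run:
```python
from h import *
c=cap('wrist');d=cap('scene');s=env.read_state();print(s['tool_pos'],tyaw(s),s['time_s'],s['contact_force'],s['grip_width'],s['joint_velocities'].round(4))
T=s['tool_pos'];hole=[.5643,-.082,.11];q=proj(c,hole);print('wrist hole',q,'band',proj(c,T-[0,0,.0407]));print('scene hole',proj(d,hole),'band',proj(d,T-[0,0,.0407]))
L=np.zeros((600,800,3),np.uint8);x,y=q.astype(int)-[50,75];L[:,:400]=cv2.resize(c['color'][y:y+150,x:x+100],(400,600),interpolation=cv2.INTER_CUBIC);print('org',x,y,4)
x2,y2=(proj(d,hole)-[33,60]).astype(int);L[:600,400:]=cv2.resize(d['color'][y2:y2+100,x2:x2+67],(400,600),interpolation=cv2.INTER_CUBIC);print('org2',x2,y2,6)
cv2.imwrite('pics/h3.png',L)
```

```text
[ 0.56426455 -0.0817987   0.15012375] (np.float64(19.993711031788607), array([[ 4.25456763e-04,  9.39730099e-01,  3.41916890e-01],
       [-1.47923796e-04,  3.41916977e-01, -9.39730152e-01],
       [-9.99999899e-01,  3.49236904e-04,  2.84479334e-04]])) 20.85 [-0.61688449  0.68812847 -0.51207773] 0.01949121754666804 [ 0.0013  0.0007  0.0006  0.0012  0.0003 -0.0003]
wrist hole [323.47576007 268.79315436] band [323.53169324 268.12882828]
scene hole [319.84842312 221.59197112] band [319.82499849 221.8135618 ]
org 273 193 4
org2 286 161 6
```

View pics/h3.png

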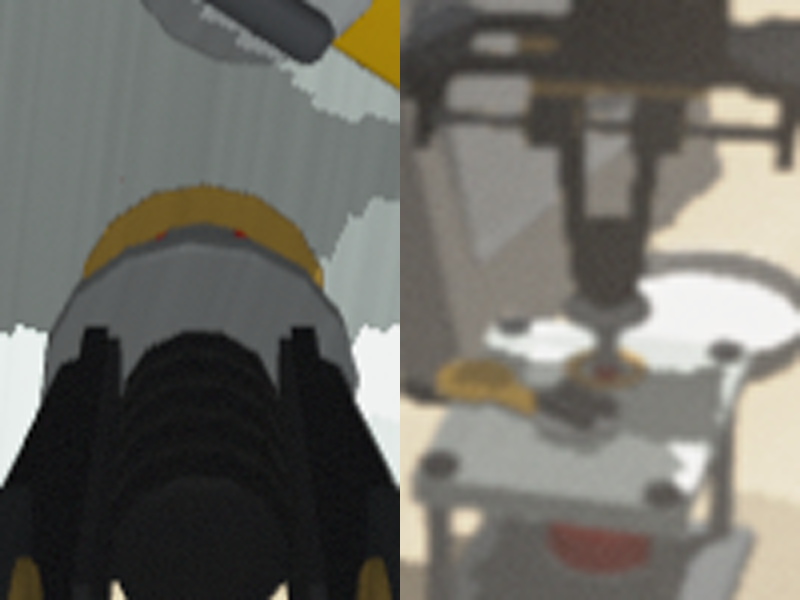

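The band shows at (605,372), in the middle of the bush ring (568–645, centre 607,368), perhaps 1 mm low. I'll raise it 1 mm, settle and hand in.

Request:
carry_out --deltas '[{"x":-0.001,"y":0,"z":0,"ax":0,"ay":0,"az":0,"gripper":0.01},{"x":-0.001,"y":0,"z":0,"ax":0,"ay":0,"az":0,"gripper":0.01},{"x":-0.001,"y":0,"z":0,"ax":0,"ay":0,"az":0,"gripper":0.01},{"x":-0.001,"y":0,"z":0,"ax":0,"ay":0,"az":0,"gripper":0.01},{"x":-0.001,"y":0,"z":0,"ax":0,"ay":0,"az":0,"gripper":0.01}]'

```text
time_s: 21.35
tool_pos: [0.5642, -0.0818, 0.1509]
ee_rot: [0.406, 0.579, -0.406, 0.579]
contact_force: [0.6, 0.9, -0.4]
grip_width: 0.0196
```

Run:
```python
from h import *
s=env.read_state();print(s['tool_pos'],s['contact_force'],s['grip_width'],s['joint_velocities'].round(4));print(env.hand_in())
```

```text
[ 0.56418183 -0.08179313  0.15091492] [ 0.603875   0.8568088 -0.416273 ] 0.019634895848160975 [ 0.0007  0.0008 -0.0005  0.001  -0.0002  0.0003]
the job is handed in; nothing more can be done
None
```

The job is handed in at about 21 s of the 72 s; the hand-in reports no verdict. I turned the screw with the blue key, hung the key back in its stand, and am holding the stem in the guide hole with its band at the bush rim.

**Last checks:**
- **Shutter:** at about 1.12 rad, read from the slot's lean in the picture, and seen clear of the hole.
- **Key:** after release it was upright and about 2 mm from the middle of its stand.
- **Stem:** by my estimate it is within about 1 mm of the hole's axis, tilted under 0.001 rad, with the band about 0.2 mm above the rim. I raised it 1 mm at the end because the scene picture suggested it might be about 1 mm low. No picture was taken after that.
- **Forces:** the wrist force stayed at noise level (under 2 N) in every reading, with no sign of the stem touching the guide or foam.

**Failed or disagreed:** my first move call was refused because its rows lacked some keys, and nothing moved. One colour-mask measurement of the shutter disc also failed. I replaced it with the slot's direction and a hand-read disc position, which differed by about 1.4°. Two estimates of the hole's centre differed by about 1 mm.

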